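# Wipe the chips off the bench board

## Task

Take the wooden scraper by its upright grip rib and use it to wipe both loose wood chips off the raised plywood board into the tray that is tucked under the board's edge. Touch the chips only with the scraper, never with the gripper or the arm. Then leave the scraper standing on its flat base on the board.

Things in the scene. Friction and masses are not known exactly. Their poses are not given: they have to be found in the camera images.
- scraper_grip (a point): Loose pale wooden scraper: flat bar 120 mm long, 28 wide, 22 high, with an upright grip rib 80 mm long, 20 thick on top; 64 mm high in all, 0.15 kg. Not the plain pine block (110x45x28, no rib). Point: on the centre line of the rib, 45 mm above the base. z up, y along the 120 mm length, x across the rib (pinch along x). Both long faces are alike; either may lead.
- board: Fixed plywood board on runners, 180 mm (x) by 200 (y), top 36 mm above the bench. Origin: centre of underside, at bench level; z up; +y roughly to the robot's left. A grey tray is tucked under its +y edge (y=+100) and moves with it: centre at board (0, 180), inside x -103 to 103, y up to 268, floor 2 mm, rim 17 mm above the bench.
- chip_a: Loose dark wood chip, 34 x 20 x 10 mm, 12 g, lying on the board. Origin at the centre of its underside; z up.
- chip_b: Loose dark wood chip, 25 x 23 x 12 mm, 12 g, lying on the board nearer to the tray than the other chip. Origin at the centre of its underside; z up.
There are look-alikes about, which are no part of the job. What is shaped like the part that bears scraper_grip but yellow is not meant. Leave any pink look-alike of the chip_a alone.

How it is judged:
By the outcome, as a careful person would: the job done as asked, in the order asked, and still so for the second after the job is handed in, with the robot touching nothing.
It also fails if it takes over 45 s, if anything falls off the work surface, if the arm or the gripper's body presses on something with over 40 N, if the wrist force passes 120 N, or if a joint passes its speed limit or range.

## Robot

A 7-joint arm with a two-finger parallel gripper is mounted at the origin on the work surface; the furniture and walls round the work are solid. World frame = base frame: x ahead of the robot, y to its left, z up, the work surface at z = 0. Lengths are in m, angles in rad, forces in N, time in s.
With the tool pointing down it reaches from about 0.35 to 0.775 m from the base axis. Payload 3.1 kg.
Tool frame: the origin (TCP) lies at the very end of the fingers, on their centre line; the grasp point (between the pads) lies 19 mm behind it; z points along the fingers, y is the line along which they close (so a half turn about z gives the same grasp; the last joint's range is limited). The gripper opens to 85 mm and grips with 20 to 120 N. Pads are 22 mm wide; open, the fingers measure 114 mm over their backs; the gripper's body (76 mm by 85 mm) begins 54 mm behind the grasp point. The pads swing forward as they close: fully open they stand 13 mm farther back than shut.
Start: joints at [1.305, 0.311, 0.014, 1.512, -0.004, 1.319, -0.027], TCP at [0.122, -0.536, 0.208] pointing down, gripper open.
Joint ranges: [-2.7, 2.7], [-0.3, 1.91], [-1.27, 1.3], [0.12, 2.57], [-1.44, 4.58], [0.2, 2.03], [-3.05, 3.05]. Speed limits (rad/s): [2.79, 2.79, 3.14, 3.14, 3.14, 3.14, 3.14].

## Interface

Orientations are given as a 3x3 rotation matrix whose columns are the frame's x, y, z axes.
In Python, from bench import * gives the robot as it stands.
- The arm moves only by the tool move_arm, never from a script. Its argument "targets" is a list of rows, each a list of 6 numbers: the shift along the tool's x, y, z in units of 25 mm (1.0 is 25 mm), then the turn, a rotation vector about the tool's x, y, z in units of 5 degrees (1.0 is 5 degrees). In form: [[tx, ty, tz, ax, ay, az], ...]. A call has 1 to 10 rows; each row is the pose to reach, as a shift and turn from the pose commanded when the call began, along the tool's axes at that moment; what a row does not reach only later rows make up. A row lasts 1/12 s, in which the tool goes at most 41.7 mm and 7.16 degrees, less where a joint would pass 70% of its speed; a pose out of reach is approached as far as the arm can. A call with a gripper value outside its range is refused whole. "hand" is the gripper command: -1 is fully open, 1 is shut, values between are in proportion, set as the call begins (left out, the last holds). The fingers move at their own pace and stop on an object; the grip force is fixed at half the most. Time passes only in rows, so rows that repeat a pose let the fingers close. It gives the time, the measured TCP pose, the force, the opening and the grip force at its end, in the units of the state.
- state(): the state, without advancing time (a new reading comes with each control period).
- grab_frame(name): name is "scene" or "top" or "wrist"; returns the picture (384x512x3 uint8, red, green, blue); there is no depth.
- get_calibration(name): a dict with "fov_y" (degrees; the focal length in pixels is half the picture's height over the tangent of half this angle, whatever the lens; pixels are square), "cx", "cy" (the principal point, pixels), "rvec" (rotation vector, rad) and "tvec" (3), from world to camera coordinates, as OpenCV has them; the wrist camera has in their place "T_tool_cam" (4x4, takes a point from camera to tool coordinates, whose origin is the TCP and whose axes are the flange's). Camera axes: x right, y down, z forward; pixel columns grow to the right and rows downward; lengths in m; the calibration is good to about 2 mm. A picture is of the moment at which its call begins: read the wrist's pose just before it. get_calibration takes no time and is no camera call.
- job_done(): hands the job in; it is judged then, once.
The state is a dict: "clock": time; "qpos": joint angles; "qvel": joint speeds; "joint_torque": joint torques, N m; "eef_pos": TCP position; "tcp_rot": TCP orientation; "wrist_force": force on the tool from outside, world axes, zero at the start; "torque": the same for the moment, N m; "gripper_width": finger opening in m; "gripper_force": force on a finger pad.
Only numpy, scipy, OpenCV 4.12 (cv2) and the standard library are available. Lean on these libraries where they do the work, as an engineer would, in place of code of your own. Each camera call takes 0.05 s, during which the arm holds its last target. There are 200 camera calls.

## Working session

There is one attempt and no reset: what is moved stays moved. The work goes in short steps, Python scripts to look and compute and a tool call to move; the robot and the scene stay as the last step left them, time stands still between calls to the robot, and variables do not carry over. Pictures are saved under pics/ and viewed, at most 11 in all, crops included, and the job is handed in when it is done.

Besides the shell and the picture viewer there is one more tool, called after "Request:" as name(argument=value, ...) on one line, values as JSON. move_arm: Moves the arm, as the interface text tells. Its arguments: {"type":"object","properties":{"targets":{"type":"array","items":{"type":"array","items":{"type":"number"}}},"hand":{"type":"number"}},"required":["targets"]}

```bash
mkdir -p pics; ls; python3 - <<'E'
from bench import *
import cv2,numpy as np
s=state();print(s['clock'],s['eef_pos'],s['tcp_rot'])
for n in ['top','scene']:
    f=grab_frame(n);cv2.imwrite(f'pics/{n}0.png',f[:,:,::-1]);print(get_calibration(n))
print(get_calibration('wrist'))
E
```

```text
pics
0.0 [ 0.12190281 -0.53550745  0.20670793] [[ 9.75037578e-01  2.22039063e-01 -6.13589756e-04]
 [ 2.22039893e-01 -9.75034867e-01  2.30083267e-03]
 [-8.73966773e-05 -2.37963971e-03 -9.99997165e-01]]
{'fov_y': 57.987173059119115, 'cx': 255.71217236871036, 'cy': 195.37315008580293, 'rvec': array([ 2.12526282, -2.11375858,  0.19983205]), 'tvec': array([-0.10640077,  0.43489918,  0.81375183])}
{'fov_y': 46.09146501286147, 'cx': 253.8725961513373, 'cy': 200.40540944285056, 'rvec': array([ 0.54820231, -2.67157956,  1.16024578]), 'tvec': array([0.33758314, 0.202917  , 1.04719141])}
{'fov_y': 60.08661339933134, 'cx': 254.98491644239905, 'cy': 189.80523442522482, 'T_tool_cam': array([[-2.77044584e-04, -9.45760746e-01, -3.24863872e-01,
         8.39409771e-02],
       [ 9.99999239e-01,  1.28485082e-04, -1.22685394e-03,
        -1.64810673e-04],
       [ 1.20205046e-03, -3.24863965e-01,  9.45759990e-01,
        -1.65909464e-01],
       [ 0.00000000e+00,  0.00000000e+00,  0.00000000e+00,
         1.00000000e+00]])}
```

View pics/top0.png

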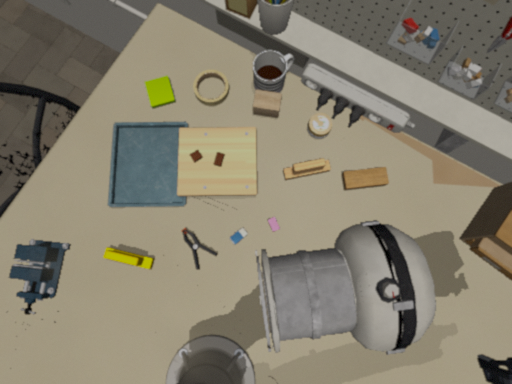

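View pics/scene0.png

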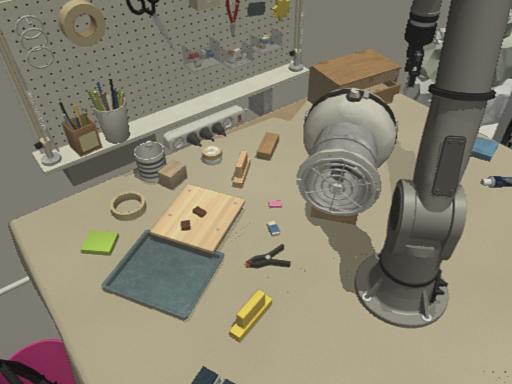

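Top view: the board spans about (178-257,127-195) with the tray to its left, chips at (196,156) and (219,159), the scraper at (307,168) and the plain block at (365,178).

```bash
cat > h.py <<'E'
from bench import *
import cv2,numpy as np
from scipy.spatial.transform import Rotation as R
def cam(n):
    c=get_calibration(n);f=192/np.tan(np.radians(c['fov_y'])/2)
    K=np.array([[f,0,c['cx']],[0,f,c['cy']],[0,0,1]])
    if n=='wrist':
        s=state();T=np.eye(4);T[:3,:3]=s['tcp_rot'];T[:3,3]=s['eef_pos'];T=T@c['T_tool_cam'];return K,T[:3,:3],T[:3,3]
    Rm=R.from_rotvec(c['rvec']).as_matrix();return K,Rm.T,-Rm.T@c['tvec']
def cast(C,uv,z):
    K,Rw,o=C;d=(Rw@np.linalg.inv(K)@np.c_[np.atleast_2d(uv),np.ones(len(np.atleast_2d(uv)))].T).T
    return o+d*((z-o[2])/d[:,2])[:,None]
E
python3 - <<'E'
from h import *
C=cam('top');print(C[2])
im=cv2.imread('pics/top0.png')
hsv=cv2.cvtColor(im,cv2.COLOR_BGR2HSV)
for n,uv,z in [('board',[[178,127],[257,127],[257,195],[178,195]],.036),('chips',[[196,156],[219,159]],.041),('scr',[[307,168]],.06),('scrbase',[[284,178],[329,170]],.011),('block',[[365,178]],.028)]:
    print(n,cast(C,uv,z)[:,:2].round(3).tolist())
cv2.imwrite('pics/crop.png',cv2.resize(im[110:220,95:405],None,fx=2.5,fy=2.5,interpolation=cv2.INTER_CUBIC))
for p in [(196,156),(219,159),(307,165),(307,172),(325,172),(330,150),(230,140)]: print(p,im[p[1],p[0]],hsv[p[1],p[0]])
E
```

```text
[ 0.27286436 -0.10728175  0.88129798]
board [[0.616, 0.098], [0.617, -0.106], [0.438, -0.107], [0.436, 0.089]]
chips [[0.536, 0.047], [0.529, -0.011]]
scr [[0.501, -0.229]]
scrbase [[0.487, -0.177], [0.509, -0.294]]
block [[0.484, -0.38]]
(196, 156) [27 52 91] [ 12 179  91]
(219, 159) [32 52 89] [ 11 163  89]
(307, 165) [113 160 186] [ 19 100 186]
(307, 172) [ 81 122 146] [ 19 114 146]
(325, 172) [102 124 135] [ 20  62 135]
(330, 150) [133 156 165] [ 22  49 165]
(230, 140) [138 182 185] [ 28  65 185]
```

View pics/crop.png

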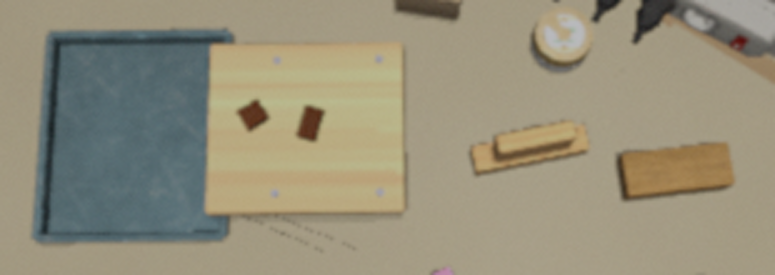

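The crop shows the scraper's rib along (497,140)-(577,126), yawed about 10°; the plain block is to its right. Moving to hover over the scraper.

Request:
move_arm(targets=[[17.7,-8.6,2,0,0,-17.6],[17.7,-8.6,2,0,0,-17.6],[17.7,-8.6,2,0,0,-17.6],[17.7,-8.6,2,0,0,-17.6],[17.7,-8.6,2,0,0,-17.6],[17.7,-8.6,2,0,0,-17.6],[17.7,-8.6,2,0,0,-17.6],[17.7,-8.6,2,0,0,-17.6],[17.7,-8.6,2,0,0,-17.6],[17.7,-8.6,2,0,0,-17.6]], hand=-1)

```text
clock: 0.93
eef_pos: [0.4471, -0.2762, 0.1667]
tcp_rot: [[0.092, 0.996, 0.002], [0.996, -0.092, -0.002], [-0.001, 0.002, -1.0]]
wrist_force: [0.3, -0.3, -0.4]
gripper_width: 0.0854
gripper_force: 0.0
```

```bash
cat >> h.py <<'E'
def row(pos,yaw_deg):
    "move row to a TCP position with tool y axis at yaw, tool down"
    s=state();Rc=s['tcp_rot'];a=np.radians(yaw_deg)
    y=np.array([np.cos(a),np.sin(a),0]);z=np.array([0,0,-1.]);Rt=np.c_[np.cross(y,z),y,z]
    r=np.r_[Rc.T@(np.array(pos)-s['eef_pos'])/.025,np.degrees(R.from_matrix(Rc.T@Rt).as_rotvec())/5]
    print('t',round(s['clock'],2),'eef',s['eef_pos'].round(4),'F',s['wrist_force'].round(1),'row',r.round(2).tolist())
E
python3 - <<'E'
from h import *
row([.505,-.229,.155],10.7)
E
```

```text
t 0.93 eef [ 0.4471 -0.2762  0.1667] F [ 0.3 -0.3 -0.4] row [2.09, 2.13, 0.47, 0.02, 0.02, -3.2]
```

Request:
move_arm(targets=[[1.6,1.8,0.4,0,0,-2.8],[1.6,1.8,0.4,0,0,-2.8],[1.6,1.8,0.4,0,0,-2.8],[1.6,1.8,0.4,0,0,-2.8],[1.6,1.8,0.4,0,0,-2.8]])

```text
clock: 1.35
eef_pos: [0.4928, -0.2427, 0.1552]
tcp_rot: [[-0.144, 0.99, -0.002], [0.99, 0.144, -0.001], [-0.0, -0.002, -1.0]]
wrist_force: [-0.5, -0.1, -0.4]
gripper_width: 0.0856
gripper_force: 0.0
```

```bash
python3 - <<'E'
from h import *
row([.505,-.229,.155],10.7)
C=cam('wrist');np.savez('w1.npz',K=C[0],R=C[1],o=C[2])
f=grab_frame('wrist');cv2.imwrite('pics/w1.png',f[:,:,::-1])
E
```

```text
t 1.35 eef [ 0.4928 -0.2427  0.1552] F [-0.5 -0.1 -0.4] row [0.47, 0.56, 0.01, -0.02, 0.0, -0.48]
```

View pics/w1.png

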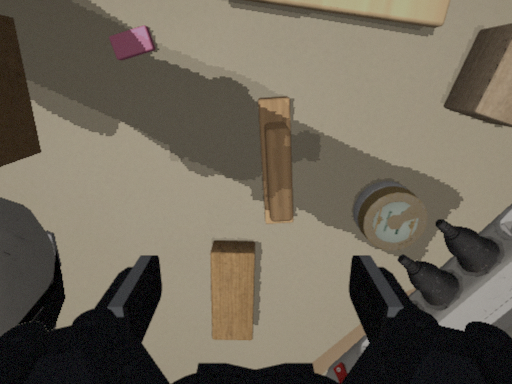

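The wrist view shows the scraper at about (260-293, 97-222), with its rib top at about (265-292, 124-220), and the plain block at (232,290).

```bash
python3 - <<'E'
from h import *
d=np.load('w1.npz');C=(d['K'],d['R'],d['o'])
print(C[2])
print(cast(C,[[265,124],[291,124],[294,221],[270,221]],.064).round(4)[:,:2].tolist())
print(cast(C,[[259,98],[289,97]],.022).round(4)[:,:2].tolist())
print(cast(C,[[264,222]],.011).round(4)[:,:2].tolist())
im=cv2.imread('pics/w1.png');cv2.imwrite('pics/w1c.png',cv2.resize(im[85:235,225:330],None,fx=4,fy=4,interpolation=cv2.INTER_CUBIC))
E
```

```text
[ 0.48144978 -0.15967892  0.32103221]
[[0.4932, -0.1929], [0.5129, -0.19], [0.5299, -0.2695], [0.5099, -0.2725]]
[[0.4866, -0.1769], [0.5122, -0.1724]]
[[0.5099, -0.2977]]
```

View pics/w1c.png

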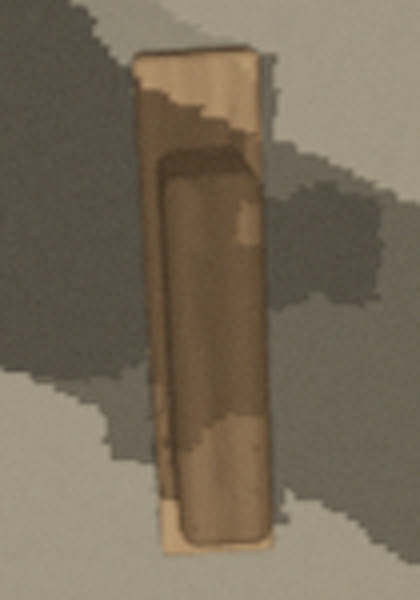

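```bash
python3 - <<'E'
from h import *
row([.511,-.233,.1],11.5)
row([.511,-.233,.028],11.5)
E
```

```text
t 1.4 eef [ 0.4926 -0.2433  0.1554] F [-1.  -0.4  0. ] row [0.31, 0.79, 2.21, -0.02, 0.01, -0.66]
t 1.4 eef [ 0.4926 -0.2433  0.1554] F [-1.  -0.4  0. ] row [0.31, 0.8, 5.09, -0.02, 0.01, -0.66]
```

Request:
move_arm(targets=[[0.3,0.8,1,0,0,-0.7],[0.3,0.8,2.2,0,0,-0.7],[0.3,0.8,2.2,0,0,-0.7],[0.3,0.8,2.2,0,0,-0.7]], hand=-0.3)

```text
clock: 1.73
eef_pos: [0.51, -0.2325, 0.0994]
tcp_rot: [[-0.204, 0.979, -0.005], [0.979, 0.204, 0.0], [0.001, -0.005, -1.0]]
wrist_force: [0.2, 0.0, -0.1]
gripper_width: 0.0555
gripper_force: 0.0
```

```bash
python3 - <<'E'
from h import *
row([.511,-.233,.028],11.5)
C=cam('wrist');np.savez('w2.npz',K=C[0],R=C[1],o=C[2])
f=grab_frame('wrist');cv2.imwrite('pics/w2.png',f[:,:,::-1])
E
```

```text
t 1.73 eef [ 0.51   -0.2325  0.0994] F [ 0.2  0.  -0.1] row [-0.03, 0.05, 2.86, -0.05, -0.01, 0.05]
```

View pics/w2.png

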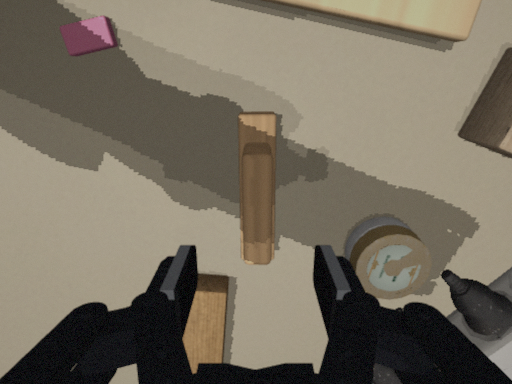

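The view shows the rib centred between the fingers (u≈257) and aligned with the picture's vertical. Descending to grasp.

Request:
move_arm(targets=[[0,0,1,0,0,0],[0,0,2,0,0,0],[0,0,2.8,0,0,0],[0,0,2.8,0,0,0],[0,0,2.8,0,0,0]])

```text
clock: 2.2
eef_pos: [0.5127, -0.2323, 0.0317]
tcp_rot: [[-0.205, 0.979, 0.0], [0.979, 0.205, -0.001], [-0.001, 0.0, -1.0]]
wrist_force: [0.5, 0.3, 0.7]
gripper_width: 0.0554
gripper_force: 0.0
```

Request:
move_arm(targets=[[0,0,0,0,0,0],[0,0,0,0,0,0],[0,0,0,0,0,0],[0,0,0,0,0,0],[0,0,0,0,0,0],[0,0,0,0,0,0]], hand=1)

```text
clock: 2.7
eef_pos: [0.514, -0.2319, 0.0329]
tcp_rot: [[-0.207, 0.978, 0.003], [0.978, 0.207, -0.002], [-0.003, 0.002, -1.0]]
wrist_force: [-1.5, 0.3, 5.9]
gripper_width: 0.0182
gripper_force: 59.0
```

Request:
move_arm(targets=[[0,0,-1,0,0,0],[0,0,-2.3,0,0,0],[0,0,-3.5,0,0,0],[0,0,-3.6,0,0,0]])

```text
clock: 3.03
eef_pos: [0.5175, -0.2323, 0.1277]
tcp_rot: [[-0.207, 0.978, 0.012], [0.978, 0.207, -0.005], [-0.008, 0.011, -1.0]]
wrist_force: [2.0, 0.6, -0.6]
gripper_width: 0.0183
gripper_force: 59.2
```

```bash
python3 - <<'E'
from h import *
row([.53,-.062,.12],90)
s=state();print(s['gripper_width'],s['gripper_force'],s['qpos'].round(2))
E
```

```text
t 3.03 eef [ 0.5175 -0.2323  0.1277] F [ 2.   0.6 -0.6] row [6.56, 1.9, 0.28, 0.04, 0.16, -15.61]
0.01826488498000396 59.24889628775418 [ 0.74  0.43 -0.48  1.59  0.21  1.16  0.42]
```

Request:
move_arm(targets=[[6.6,1.9,0,0,0.1,-15.6],[6.6,1.9,0,0,0.1,-15.6],[6.6,1.9,0,0,0.1,-15.6],[6.6,1.9,0,0,0.1,-15.6],[6.6,1.9,0,0,0.1,-15.6],[6.6,1.9,0,0,0.1,-15.6],[6.6,1.9,0,0,0.1,-15.6],[6.6,1.9,0,0,0.1,-15.6],[6.6,1.9,0,0,0.1,-15.6],[6.6,1.9,0,0,0.1,-15.6]])

```text
clock: 3.87
eef_pos: [0.5249, -0.0599, 0.1206]
tcp_rot: [[-0.994, 0.106, -0.006], [0.106, 0.994, 0.005], [0.006, 0.004, -1.0]]
wrist_force: [-0.6, 1.1, -0.6]
gripper_width: 0.0178
gripper_force: 59.2
```

```bash
python3 - <<'E'
from h import *
row([.53,-.062,.12],90)
E
```

```text
t 3.87 eef [ 0.5249 -0.0599  0.1206] F [-0.6  1.1 -0.6] row [-0.21, -0.06, 0.02, 0.05, -0.07, -1.22]
```

Request:
move_arm(targets=[[-0.2,-0.1,0,0,0,-1.2],[-0.2,-0.1,0,0,0,-1.2],[-0.2,-0.1,0,0,0,-1.2],[-0.2,-0.1,0,0,0,-1.2]])

```text
clock: 4.2
eef_pos: [0.5294, -0.0628, 0.1205]
tcp_rot: [[-1.0, 0.01, -0.006], [0.01, 1.0, 0.005], [0.006, 0.005, -1.0]]
wrist_force: [0.1, 0.2, -1.4]
gripper_width: 0.018
gripper_force: 59.2
```

```bash
python3 - <<'E'
from h import *
row([.53,-.062,.072],90)
a=grab_frame('top')[100:220,95:290,::-1];b=grab_frame('wrist')[:,:,::-1]
a=cv2.resize(a,None,fx=2,fy=2);b=cv2.resize(b,(390,293))
cv2.imwrite('pics/t3.png',np.vstack([a,b]))
E
```

```text
t 4.2 eef [ 0.5294 -0.0628  0.1205] F [ 0.1  0.2 -1.4] row [-0.03, 0.02, 1.94, 0.06, -0.07, -0.11]
```

View pics/t3.png

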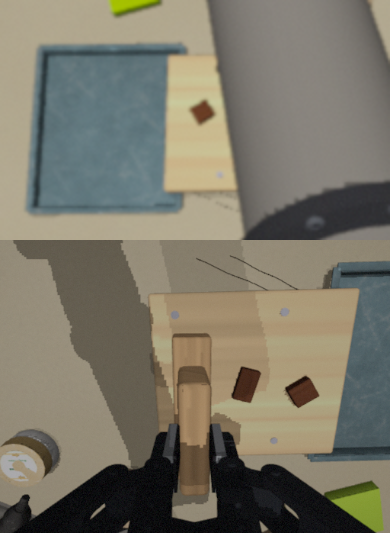

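The wrist inset shows the scraper held straight on the tray-away side of chip_a (247,385) and chip_b (302,391), with the board between (150,293) and (359,290).

```bash
python3 - <<'E'
from h import *
C=cam('wrist');s=512/390
f=lambda p:(np.array(p)-[0,240])*s
print(cast(C,f([[247,385],[302,391],[234,400]]),.046).round(4)[:,:2].tolist())
print(cast(C,f([[150,293],[359,290],[334,455]]),.036).round(4)[:,:2].tolist())
row([.53,-.065,.072],90)
E
```

```text
[[0.529, -0.0087], [0.5361, 0.0476], [0.5452, -0.0212]]
[[0.4408, -0.1023], [0.4399, 0.0928], [0.6192, 0.0993]]
t 4.3 eef [ 0.5295 -0.0627  0.1206] F [ 0.   1.1 -1.9] row [-0.03, -0.1, 1.94, 0.05, -0.07, -0.1]
```

Request:
move_arm(targets=[[0,-0.1,0.8,0,-0.1,-0.1],[0,-0.1,1.6,0,-0.1,-0.1],[0,-0.1,1.9,0,-0.1,-0.1],[0,-0.1,1.9,0,-0.1,-0.1],[0,-0.1,1.95,0,-0.1,-0.1],[0,-0.1,2.0,0,-0.1,-0.1]])

```text
clock: 4.8
eef_pos: [0.5306, -0.0648, 0.0717]
tcp_rot: [[-1.0, -0.001, 0.005], [-0.001, 1.0, 0.005], [-0.005, 0.005, -1.0]]
wrist_force: [1.0, 0.2, -1.9]
gripper_width: 0.0177
gripper_force: 59.2
```

Request:
move_arm(targets=[[0,0,0.04,0,0.05,0],[0,0,0.08,0,0.05,0],[0,0,0.1,0,0.05,0],[0,0,0.1,0,0.05,0]])

```text
clock: 5.13
eef_pos: [0.5302, -0.0651, 0.0689]
tcp_rot: [[-1.0, -0.001, 0.0], [-0.001, 1.0, 0.005], [-0.0, 0.005, -1.0]]
wrist_force: [-0.9, 0.3, 2.1]
gripper_width: 0.0179
gripper_force: 59.6
```

Request:
move_arm(targets=[[0,0.3,0,0,0,0],[0,0.6,0,0,0,0],[0,0.9,0,0,0,0],[0,1.2,0,0,0,0],[0,1.5,0,0,0,0],[0,1.8,0,0,0,0],[0,2.1,0,0,0,0],[0,2.4,0,0,0,0],[0,2.7,0,0,0,0],[0,3.0,0,0,0,0]])

```text
clock: 5.97
eef_pos: [0.53, 0.01, 0.069]
tcp_rot: [[-1.0, -0.001, 0.0], [-0.001, 1.0, 0.004], [-0.0, 0.004, -1.0]]
wrist_force: [1.3, -1.8, 1.2]
gripper_width: 0.018
gripper_force: 59.1
```

```bash
python3 - <<'E'
from h import *
row([.53,.09,.069],90)
b=grab_frame('wrist')[:,:,::-1]
cv2.imwrite('pics/w4.png',b)
E
```

```text
t 5.97 eef [0.53  0.01  0.069] F [ 1.3 -1.8  1.2] row [-0.0, 3.2, 0.01, 0.04, 0.0, 0.01]
```

View pics/w4.png

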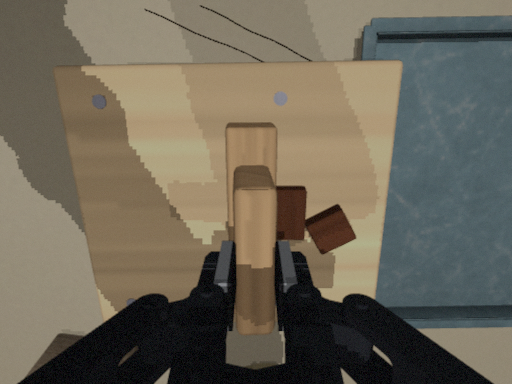

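The scraper's face has squared up chip_a (290,212) and it is about to meet chip_b (330,229); both lie well within the bar's length. Continuing.

Request:
move_arm(targets=[[0,0.3,0,0,0,0],[0,0.6,0,0,0,0],[0,0.9,0,0,0,0],[0,1.2,0,0,0,0],[0,1.5,0,0,0,0],[0,1.75,0,0,0,0],[0,2.0,0,0,0,0],[0,2.2,0,0,0,0],[0,2.4,0,0,0,0],[0,2.6,0,0,0,0]])

```text
clock: 6.85
eef_pos: [0.5294, 0.0745, 0.069]
tcp_rot: [[-1.0, -0.001, -0.001], [-0.001, 1.0, 0.003], [0.001, 0.003, -1.0]]
wrist_force: [1.7, -0.8, 1.1]
gripper_width: 0.0182
gripper_force: 59.3
```

Request:
move_arm(targets=[[0,0.2,0,0,0,0],[0,0.4,0,0,0,0],[0,0.6,0,0,0,0],[0,0.6,0,0,0,0],[0,0.6,0,0,0,0]])

```text
clock: 7.27
eef_pos: [0.5284, 0.0923, 0.0686]
tcp_rot: [[-1.0, -0.003, -0.002], [-0.003, 1.0, 0.008], [0.002, 0.008, -1.0]]
wrist_force: [-1.0, 0.7, 2.1]
gripper_width: 0.0177
gripper_force: 59.7
```

```bash
python3 - <<'E'
from h import *
row([.53,0,.069],90)
b=grab_frame('wrist')[:,:,::-1]
cv2.imwrite('pics/w5.png',b)
E
```

```text
t 7.27 eef [0.5284 0.0923 0.0686] F [-1.   0.7  2.1] row [-0.05, -3.69, -0.05, 0.09, -0.03, 0.03]
```

View pics/w5.png

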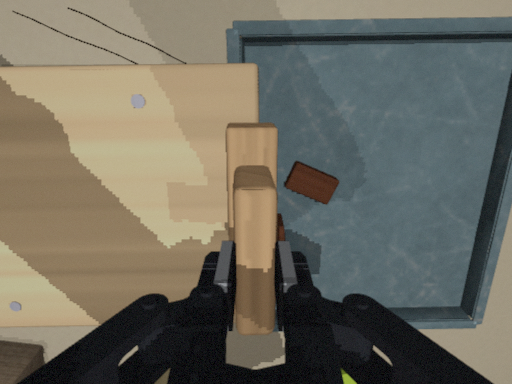

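Chip_a lies in the tray at (312,182); chip_b is partly hidden at (282,228) beside the board edge. I'll pull the scraper back to see it.

Request:
move_arm(targets=[[0,-0.6,0,0,0,0],[0,-1.2,0,0,0,0],[0,-1.8,0,0,0,0],[0,-2.4,0,0,0,0],[0,-3.0,0,0,0,0],[0,-3.6,0,0,0,0],[0,-3.6,0,0,0,0],[0,-3.6,0,0,0,0]])

```text
clock: 7.98
eef_pos: [0.5296, 0.0002, 0.0689]
tcp_rot: [[-1.0, 0.0, -0.001], [0.0, 1.0, 0.006], [0.001, 0.006, -1.0]]
wrist_force: [-0.2, -0.8, 5.5]
gripper_width: 0.0183
gripper_force: 60.1
```

```bash
python3 - <<'E'
from h import *
row([.53,0,.069],90)
b=grab_frame('wrist')[:,:,::-1]
cv2.imwrite('pics/w6.png',b)
E
```

```text
t 7.98 eef [5.296e-01 2.000e-04 6.890e-02] F [-0.2 -0.8  5.5] row [-0.01, -0.01, -0.01, 0.07, -0.01, -0.0]
```

View pics/w6.png

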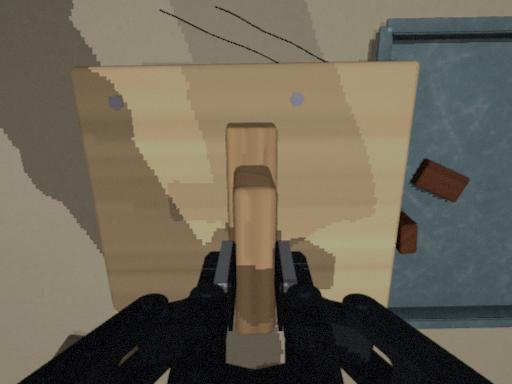

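The board top is clear and both chips are in the tray, at (440,180) and (405,233). Releasing the scraper here, in the middle of the board.

Request:
move_arm(targets=[[0,0,0,0,0,0],[0,0,0,0,0,0],[0,0,0,0,0,0],[0,0,0,0,0,0],[0,0,0,0,0,0]], hand=-0.3)

```text
clock: 8.45
eef_pos: [0.529, 0.0001, 0.068]
tcp_rot: [[-1.0, -0.001, -0.002], [-0.001, 1.0, 0.005], [0.002, 0.005, -1.0]]
wrist_force: [-0.3, -0.5, 0.2]
gripper_width: 0.0558
gripper_force: 0.0
```

Request:
move_arm(targets=[[0,0,-0.5,0,0,0],[0,0,-1.2,0,0,0],[0,0,-2.2,0,0,0],[0,0,-3.4,0,0,0],[0,0,-4.6,0,0,0],[0,0,-5.6,0,0,0],[0,0,-5.6,0,0,0],[0,0,-5.6,0,0,0]])

```text
clock: 9.12
eef_pos: [0.5308, -0.0002, 0.2109]
tcp_rot: [[-1.0, -0.001, 0.003], [-0.001, 1.0, 0.005], [-0.003, 0.005, -1.0]]
wrist_force: [-0.6, -0.4, -0.5]
gripper_width: 0.0558
gripper_force: 0.0
```

```bash
python3 - <<'E'
from h import *
row([.53,0,.2],90)
b=grab_frame('wrist')[:,:,::-1]
cv2.imwrite('pics/w7.png',b)
E
```

```text
t 9.12 eef [ 5.308e-01 -2.000e-04  2.109e-01] F [-0.6 -0.4 -0.5] row [0.03, 0.01, 0.43, 0.05, 0.04, 0.02]
```

View pics/w7.png

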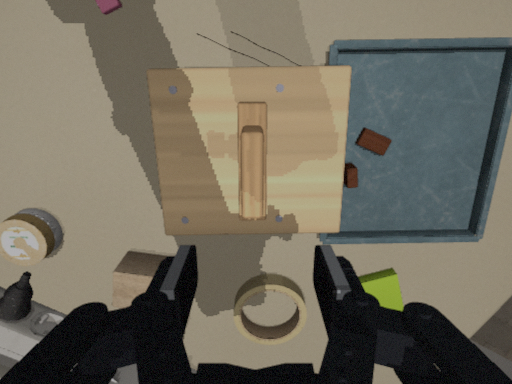

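The scraper stands upright on the clear board at (252,160), and both chips are in the tray at (374,142) and (351,176).

```bash
python3 -c "
from bench import *
print(job_done())"
```

```text
the job is handed in; nothing more can be done
None
```

I wiped both chips off the board into the tray, touching them only with the scraper. The scraper is left standing on its flat base in the middle of the board, and the job was handed in at about 9 s on the robot's clock.

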